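# Square a stone specimen tile in its holder and clamp it with the cam

### The arm

A 6-joint arm with a two-finger parallel gripper is mounted at the origin on a cart in front of the work surface, level with it; the furniture and walls round the work are solid. World frame = base frame: x ahead of the robot, y to its left, z up, the work surface at z = 0. Lengths are in m, angles in rad, forces in N, time in s.
With the tool pointing down it reaches from about 0.375 to 0.975 m from the base axis. Payload 3.8 kg.
Tool frame: the origin (TCP) lies midway between the tips of the shut fingers; the grasp point (between the pads) lies 19 mm behind it; z points along the fingers, y is the direction in which the jaws open and shut (so a half turn about z gives the same grasp; the last joint's range is limited). The gripper opens to 85 mm and grips with 20 to 120 N. Pads are 22 mm wide; open, the fingers measure 114 mm over their backs; the gripper's body (76 mm by 85 mm) begins 54 mm behind the grasp point. The pads swing forward as they close: fully open they stand 13 mm farther back than shut.
Start: joints at [-1.328, 0.264, 1.604, -0, 1.274, -0.037], TCP at [0.186, -0.649, 0.231] pointing down, gripper open.
Joint ranges: [-2.63, 2.63], [-0.94, 2.18], [0.31, 2.57], [-1.31, 4.45], [0, 2.66], [-2.55, 2.55]. Speed limits (rad/s): [2.57, 2.57, 3.14, 3.14, 3.14, 3.14].

### API

Orientations are given as a rotation vector (axis times angle).
In Python, from workcell import bot gives the robot as it stands. The module is installed in compiled form; this text tells all that it offers.
- The arm moves only by the tool play_rows, never from a script. Its argument "series" is a list of rows, each an object with "translation": the shift along the tool's x, y, z in m, a list of three; "spin": the turn about the tool's z in units of 5 degrees (1.0 is 5 degrees). In form: [{"translation": [dx, dy, dz], "spin": spin}, ...]. A call has 1 to 5 rows; each row shifts and turns the commanded pose from where the row before left it, along the tool's axes as they then stand; what a row does not reach is not made up. A row lasts 1/10 s, in which the tool goes at most 50 mm and 8.59 degrees, less where a joint would pass 70% of its speed; a pose out of reach is approached as far as the arm can. A call is refused whole if a number of a shift passes 0.05 or a number of a turn 1, either way. A call with a gripper value outside its range is refused whole. "jaw" is the gripper's target within -1 to 1 (fully open at 1, half-way at 0, shut at -1), set as the call begins (left out, the last holds). The fingers move at their own pace and stop on an object; "force" is the grip in N (left out, the last holds). Time passes only in rows, so rows that do not move let the fingers close. It gives the time, the measured TCP pose, the force and the opening at its end, in the units of the state.
- bot.read_state(): the state, without advancing time (a new reading comes with each control period).
- bot.read_camera(name): name is "scene" or "top" or "wrist"; returns the picture (400x640x3 uint8, blue, green, red); there is no depth.
- bot.get_calibration(name): a dict with "fov_y" (degrees; the focal length in pixels is half the picture's height over the tangent of half this angle, whatever the lens; pixels are square), "cx", "cy" (the principal point, pixels), "k1" (the pictures are not rectified: a ray, as slopes to the right and down, at radius r is drawn at 1 + k1 r^2 times it, then the intrinsics apply), "R" (3x3) and "t" (3): a world point X has camera coordinates R X + t. Camera axes: x right, y down, z forward; pixel columns grow to the right and rows downward; lengths in m; the calibration is good to about 2 mm. A picture is of the moment at which its call begins: read the wrist's pose just before it. get_calibration takes no time and is no camera call; for the wrist camera it gives the pose at the moment of the call.
- bot.finish_job(): hands the job in, once; it reports no verdict.
The state is a dict: "time": time; "q": joint angles; "joint_vel": joint speeds; "joint_torque": joint torques, N m; "tool_pos": TCP position; "tcp_rot": TCP orientation; "wrist_force": force on the tool from outside, world axes, zero at the start; "torque": the same for the moment, N m; "width": opening from 0.0 (shut) to 1.0 (fully open).
Only numpy, scipy, OpenCV 4.12 (cv2) and the standard library are available. Lean on these libraries where they do the work, as an engineer would, in place of code of your own. Each camera call takes 0.05 s, during which the arm holds its last target. There are 200 camera calls.

### The job

A stone specimen tile lies askew in the clamping holder. Slide it round by pushing its free far-left corner toward the fence, so that the opposite corner bears on the locating peg, and press firmly but gently on that free side, near either end as needed, until the tile lies flush along the fence and against the peg. Then swing the cam clamp's lever counter-clockwise until the cam holds the tile snugly, without forcing it (stone chips), and let go; leave the brush, tin and eraser where they are.

Things in the scene. Friction and masses are not known exactly. Their poses are not given: they have to be found in the camera images.
- holder: Aluminium holder plate 240 x 152 x 12 mm on rubber feet, fixed to the bench; its bed (upper face) is 16 mm above the origin, which lies at bench level in the nest corner. x points along the fence, away from the robot, y from the fence to the open left side, z up; the plate spans x -53 to 187, y -49 to 103 mm.
- nest (a point): Drawing position of the nest corner, on the bed, axes as the holder's. A steel fence stands along x (10 to 110 mm from here, 22 mm high), its face at y = 0 looking to +y. It sits in slots and was reset for this batch, unmeasured: it may stand up to 4 mm either way in y, always parallel to x. The tile's true home is found only by feel.
- peg_place (a point): Drawing position of the top of the upright steel peg, 14 mm thick, 21 mm high; its axis is at x = -7, y = 22 mm of the nest, so its far side (x = 0) stops the tile's near edge. It sits in a slot too and may stand up to 2 mm either way in x, unmeasured.
- tile: Loose grey stone tile, 120 x 80 x 14 mm, about 0.3 kg, flat on the bed. Origin: the lower corner that belongs in the nest; x runs along the 120 mm edge that goes on the fence, y along the 80 mm edge that goes on the peg. Home: axes parallel to the holder's. Starts 0.3 to 0.45 rad counter-clockwise of that. Slides under 1 to 3 N; pressing home takes 5 to 12 N, over 25 N chips it.
- push_corner (a point): The tile's free corner, diagonally opposite its origin, 7 mm above the bed. To turn the tile, push on the 120 mm side face that looks to the tile's +y, 10 to 25 mm from this corner, toward the tile's -y. If the tile turns past square with the nest corner still off the fence, press the same face 30 to 50 mm from its near end. This face has free room beside it.
- clamp_angle (a joint): Angle of the cam clamp's lever, rad: 0 wide open, growing counter-clockwise from above, starts at 0 to 0.35, stop at 2.7. Swings under 1 to 2 N at the knob and stays where left. The cam meets the far 80 mm edge of a tile that is home between 1.5 and 2.3, by the peg's setting, then tightens: 4 to 8 N at the knob is snug, over 14 N is forcing it.
- pivot (a point): Upper end of the clamp's vertical pivot, at x = 142, y = 14 mm of the nest, 53 mm above the bench. At joint value 0 the lever points 0.2 rad counter-clockwise of the holder's x axis, that is, away from the robot.
- knob (a point): On the axis of the upright black knob at the lever's end, 70 mm from the pivot axis. The knob is a round post up to 17 mm thick, 40 to 74 mm above the bench; this point is 66 mm up. The lever bar spans 40 to 46 mm above the bench.
- brush: Flat brush with wooden handle, 206 x 38 x 13 mm, lying on the bench right of the holder; leave it. Origin at the middle of its underside.
- tin: Closed round aluminium tin, 67 mm wide, 44 mm high, standing left behind the holder; leave it. Origin at the middle of its underside.
- clamp: The cam clamp: eccentric steel disc, 36 mm across, 18 to 39 mm above the bench, its centre 8 mm off the pivot, with lever and knob above it; turns as one piece. Origin on the pivot axis at bed height.
- eraser: Small eraser with blue sleeve, 52 x 23 x 14 mm, lying on the bench left of the holder; leave it. Origin at the middle of its underside.
Not all that is in view belongs to the job. What is shaped like the tile but pink is not meant.

How it is judged:
By the outcome, as a careful person would: the job done as asked, in the order asked, and still so for the second after the job is handed in, with the robot touching nothing.
It also fails if it takes over 64 s, if anything falls off the work surface, if the arm or the gripper's body presses on something with over 40 N, if the wrist force passes 120 N, or if a joint passes its speed limit or range.

## Working session

There is one attempt and no reset: what is moved stays moved. The work goes in short steps, Python scripts to look and compute and a tool call to move; the robot and the scene stay as the last step left them, time stands still between calls to the robot, and variables do not carry over. Pictures are saved under pics/ and viewed, about 8 in all and at most 12, crops included, and the job is handed in when it is done.

Besides the shell and the picture viewer there is one more tool, called after "Emit:" as name(argument=value, ...), one argument or row to a line, values as JSON. play_rows: Moves the arm, as the interface text tells. Its arguments: {"type":"object","properties":{"series":{"type":"array","items":{"type":"object","properties":{"translation":{"type":"array","items":{"type":"number"}},"spin":{"type":"number"}}}},"jaw":{"type":"number"},"force":{"type":"number"}},"required":["series"]}

```bash
mkdir -p pics; cat > h.py <<'E'
import numpy as np, cv2
from workcell import bot
def K(c):
    f=200/np.tan(np.radians(c["fov_y"])/2); return np.array([[f,0,c["cx"]],[0,f,c["cy"]],[0,0,1]])
def D(c): return np.array([c["k1"],0,0,0,0.])
def proj(c,X):
    return cv2.projectPoints(np.atleast_2d(np.float64(X)),cv2.Rodrigues(np.array(c["R"]))[0],np.array(c["t"],float),K(c),D(c))[0][:,0]
def ray(c,uv):
    n=cv2.undistortPoints(np.float64(uv).reshape(-1,1,2),K(c),D(c))[:,0]
    R=np.array(c["R"]);t=np.array(c["t"],float)
    return -R.T@t, np.c_[n,np.ones(len(n))]@R
def onz(c,uv,z):
    o,d=ray(c,uv); return o+d*((z-o[2])/d[:,2])[:,None]
E
python3 - <<'E'
from h import *
s=bot.read_state(); print(s)
for n in("scene","top"):
    c=bot.get_calibration(n);im=bot.read_camera(n);cv2.imwrite(f"pics/{n}0.png",im);print(n,c)
print(bot.get_calibration("wrist"))
E
```

```text
{'time': 0.0, 'q': array([-1.32790729e+00,  2.64755821e-01,  1.60538592e+00, -1.74614639e-05,
        1.27364811e+00, -3.69075387e-02]), 'joint_vel': array([ 0.00055014,  0.00015897,  0.00057086, -0.00052   ,  0.00022883,
       -0.00119844]), 'joint_torque': array([-7.82876632e-04, -5.15115416e+01, -3.67317009e+01,  9.61583964e-06,
        1.31634559e-02,  8.06841911e-06]), 'tool_pos': array([ 0.18622273, -0.64805521,  0.22995376]), 'tcp_rot': array([-3.10873623e+00, -4.37774665e-01,  3.80642571e-04]), 'wrist_force': array([ 0.23713357, -0.15976512, -0.28210068]), 'torque': array([-0.01323913,  0.03262196, -0.00033265]), 'width': 0.997755178590198}
scene {'fov_y': 42.63173183294985, 'cx': 317.2501477320699, 'cy': 196.74973238634396, 'k1': -0.15037591314323878, 'R': array([[ 0.85702669, -0.51477877, -0.02254035],
       [-0.26085222, -0.39572247, -0.8805452 ],
       [ 0.44436625,  0.76053044, -0.4734259 ]]), 't': array([-0.35157349,  0.27287772,  0.78200866])}
top {'fov_y': 56.86455494593645, 'cx': 320.80959132151946, 'cy': 204.7755597381276, 'k1': -0.0004344935317359211, 'R': array([[ 0.01376572, -0.99961508, -0.02408715],
       [-0.99315037, -0.0108734 , -0.11633618],
       [ 0.1160295 ,  0.02552361, -0.99291777]]), 't': array([0.23094464, 0.55182788, 0.86749638])}
{'fov_y': 58.98039524136137, 'cx': 324.34955931100563, 'cy': 192.47888850801166, 'k1': -0.007697972928461785, 'R': array([[ 0.27518092, -0.96139025, -0.00205869],
       [-0.92687074, -0.26586779,  0.26499991],
       [-0.25531567, -0.07101478, -0.96424624]]), 't': array([-0.67385319, -0.03309081,  0.37827107])}
```

View pics/top0.png

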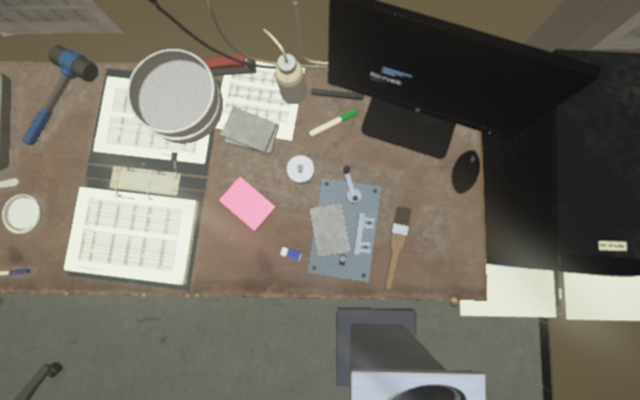

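View pics/scene0.png

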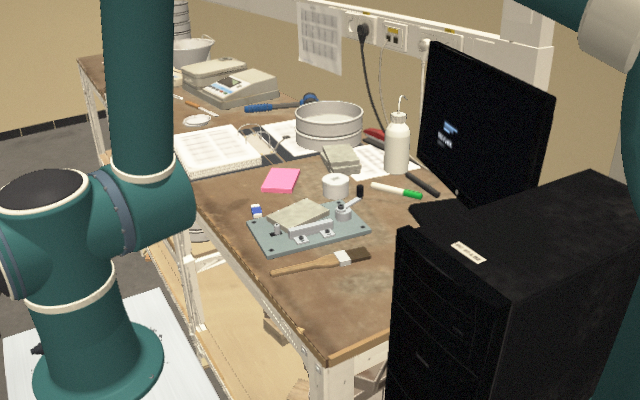

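The top view shows the holder at cols 310–380, rows 180–280. In it are the tile (about 330,230), peg (343,259), knob (347,170) and pivot (354,195). I'll enlarge that area.

```bash
python3 - <<'E'
from h import *
im=cv2.imread("pics/top0.png");cr=cv2.resize(im[160:290,290:420],(780,780),interpolation=cv2.INTER_CUBIC);cv2.imwrite("pics/topz.png",cr[:,:700][:, :].copy()[:780]);
cv2.imwrite("pics/topz.png",cv2.resize(im[162:287,300:400],(480,600),interpolation=cv2.INTER_CUBIC))
c=bot.get_calibration("top")
print(onz(c,[[320,181],[380,186],[370,281],[309,273],[343,259]],0.016).round(3))
E
```

```text
[[0.611 0.241 0.016]
 [0.6   0.091 0.016]
 [0.366 0.116 0.016]
 [0.383 0.265 0.016]
 [0.418 0.182 0.016]]
```

View pics/topz.png

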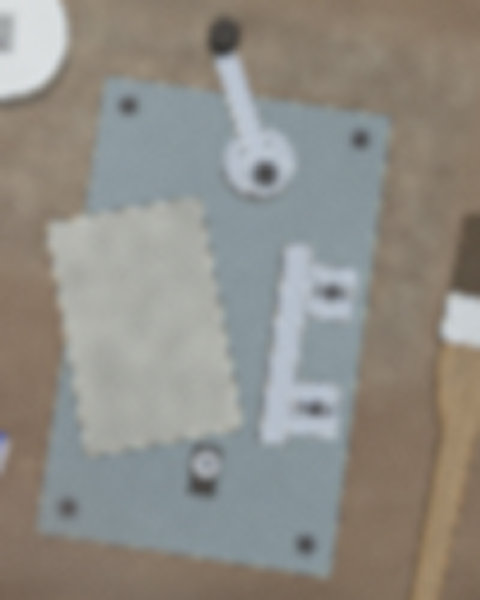

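The zoomed crop shows the tile well off the fence, touching near the peg (205,462 in the crop), and the fence at (285,340). A tall PC tower stands on the arm's way in, so I'll triangulate it before moving.

```bash
python3 - <<'E'
from h import *
from scipy.optimize import least_squares
ct=bot.get_calibration("top");cs=bot.get_calibration("scene")
def tri(a,b):
    f=lambda X:np.r_[proj(ct,X)[0]-a,proj(cs,X)[0]-b]
    r=least_squares(f,[.5,0,.1]);return r.x.round(3),r.fun.round(1)
print("sticker",tri((612,246),(468,252)))
print("tower front left top",tri((557,262),(397,229)))
print("monitor left-front lower",tri((490,130),(540,205)))
# plate corners from zoom
uv=np.array([[105,78],[390,120],[328,578],[38,530]])/4.8+[300,162]-0.5+0.5
P=onz(ct,uv,.016);print(P.round(4))
L=np.array([[187,103],[187,-49],[-53,-49],[-53,103]])/1e3
f=lambda p:(np.c_[L[:,0]*np.cos(p[2])-L[:,1]*np.sin(p[2])+p[0],L[:,0]*np.sin(p[2])+L[:,1]*np.cos(p[2])+p[1]]-P[:,:2]).ravel()
r=least_squares(f,[.43,.15,-.1]);print("holder",r.x.round(4),(r.fun*1e3).round(1))
E
```

```text
sticker (array([ 0.456, -0.306,  0.233]), array([ 0.2, -0.3, -0.2,  0.1]))
tower front left top (array([ 0.422, -0.206,  0.227]), array([-0.6,  1. ,  0.9, -0.2]))
monitor left-front lower (array([ 0.754, -0.169,  0.126]), array([ 13.2, -19. , -19. ,   9. ]))
[[0.6184 0.2365 0.016 ]
 [0.5975 0.0878 0.016 ]
 [0.3627 0.1202 0.016 ]
 [0.3843 0.2675 0.016 ]]
holder [ 0.4207  0.1604 -0.1368] [ 1.6  0.4  1.7 -1.4 -1.2 -1.2 -2.1  2.2]
```

Emit:
play_rows(
  series=[
    {"translation": [0,0,-0.05],"spin": 0},
    {"translation": [0,0,-0.05],"spin": 0},
    {"translation": [0,0,-0.05],"spin": 0},
    {"translation": [0.0335,-0.0306,0],"spin": 0},
    {"translation": [0.0335,-0.0306,0],"spin": 0},
  ],
  jaw=-1,
  force=40,
)

```text
time: 0.6
tool_pos: [0.2341, -0.5722, 0.3837]
tcp_rot: [3.107, 0.434, 0.002]
wrist_force: [0.8, 0.5, -0.2]
width: 0.142
```

Emit:
play_rows(
  series=[
    {"translation": [0.0335,-0.0306,0],"spin": 0},
    {"translation": [0.0335,-0.0306,0],"spin": 0},
    {"translation": [0.0335,-0.0306,0],"spin": 0},
    {"translation": [0.0335,-0.0306,0],"spin": 0},
    {"translation": [0.0335,-0.0306,0],"spin": 0},
  ],
)

```text
time: 1.1
tool_pos: [0.353, -0.3763, 0.3808]
tcp_rot: [-3.11, -0.437, 0.0]
wrist_force: [0.9, 0.1, 0.5]
width: -0.002
```

Emit:
play_rows(
  series=[
    {"translation": [0.0335,-0.0306,0],"spin": 0},
    {"translation": [0.0335,-0.0306,0],"spin": 0},
    {"translation": [0.0172,-0.0419,0],"spin": 0},
    {"translation": [0.0172,-0.0419,0],"spin": 0},
    {"translation": [0.0172,-0.0419,0],"spin": 0},
  ],
)

```text
time: 1.6
tool_pos: [0.4148, -0.1639, 0.3807]
tcp_rot: [-3.11, -0.438, 0.001]
wrist_force: [0.3, -0.2, 1.0]
width: -0.001
```

Emit:
play_rows(
  series=[
    {"translation": [0.0172,-0.0419,0],"spin": 0},
    {"translation": [0.0172,-0.0419,0],"spin": 0},
    {"translation": [0.0172,-0.0419,0],"spin": 0},
    {"translation": [0.0172,-0.0419,0],"spin": 0},
    {"translation": [0.0172,-0.0419,0],"spin": 0},
  ],
)

```text
time: 2.1
tool_pos: [0.4393, 0.0612, 0.381]
tcp_rot: [3.111, 0.438, -0.0]
wrist_force: [0.4, -0.2, 0.6]
width: 0.004
```

Emit:
play_rows(
  series=[
    {"translation": [0.0172,-0.0419,0],"spin": 0},
    {"translation": [0.0172,-0.0419,0],"spin": 0},
    {"translation": [0,0,0.03],"spin": 0.9},
    {"translation": [0,0,0.03],"spin": 0.9},
    {"translation": [0,0,0.02],"spin": 0.9},
  ],
)

```text
time: 2.6
tool_pos: [0.4484, 0.1499, 0.2985]
tcp_rot: [3.14, 0.067, -0.005]
wrist_force: [-0.1, -1.1, -0.3]
width: -0.003
```

Emit:
play_rows(
  series=[
    {"translation": [0,0,0],"spin": 0.9},
    {"translation": [0,0,0],"spin": 0.9},
    {"translation": [0,0,0],"spin": 0},
    {"translation": [0,0,0],"spin": 0},
  ],
)

```text
time: 3.0
tool_pos: [0.4496, 0.1494, 0.3011]
tcp_rot: [3.137, -0.174, -0.001]
wrist_force: [-0.8, 0.8, 0.3]
width: -0.002
```

```bash
python3 - <<'E'
from h import *
s=bot.read_state(); c=bot.get_calibration("wrist"); im=bot.read_camera("wrist"); cv2.imwrite("pics/w1.png",im)
np.save("w1c.npy",c,allow_pickle=True)
print(s["time"],s["tool_pos"],s["tcp_rot"],s["wrist_force"],s["q"].round(2),s["width"])
E
```

```text
3.0 [0.44956475 0.14935634 0.30106254] [ 3.13662449e+00 -1.74349586e-01 -6.52469347e-04] [-0.76474974  0.81695273  0.28166916] [ 0.27 -0.16  1.92  0.    1.38  1.95] -0.002096414956912518
```

View pics/w1.png

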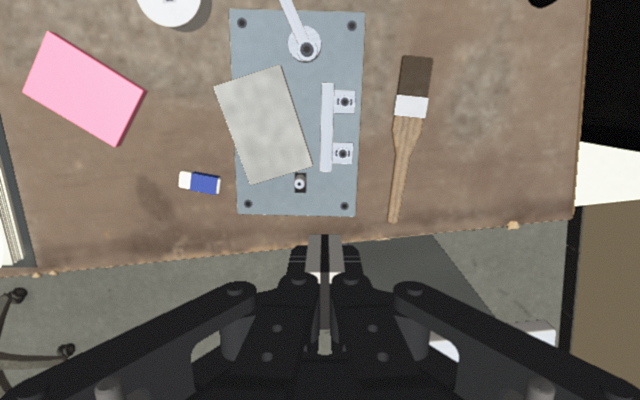

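```bash
cat >> h.py <<'E'
from scipy.optimize import least_squares
def tri(c1,a,c2,b):
    r=least_squares(lambda X:np.r_[proj(c1,X)[0]-a,proj(c2,X)[0]-b],[.5,.15,.03]);return r.x.round(4),r.fun.round(1)
E
python3 - <<'E'
from h import *
cw=np.load("w1c.npy",allow_pickle=True).item();ct=bot.get_calibration("top")
g=cv2.cvtColor(cv2.imread("pics/w1.png"),cv2.COLOR_BGR2GRAY)
def sub(p,w=4): return cv2.cornerSubPix(g,np.float32(p).reshape(-1,1,2),(w,w),(-1,-1),(3,50,.01))[:,0]
pc=sub([[230,10],[364,12],[355,216],[237,214]]);print(pc.round(1))
P=onz(cw,pc,.016)
L=np.array([[187,103],[187,-49],[-53,-49],[-53,103]])/1e3
f=lambda p:(np.c_[L[:,0]*np.cos(p[2])-L[:,1]*np.sin(p[2])+p[0],L[:,0]*np.sin(p[2])+L[:,1]*np.cos(p[2])+p[1]]-P[:,:2]).ravel()
H=least_squares(f,[.43,.15,-.1]);h=H.x;print("holder",h.round(4),(H.fun*1e3).round(1));np.save("holder.npy",h)
R=np.array([[np.cos(h[2]),-np.sin(h[2])],[np.sin(h[2]),np.cos(h[2])]])
toH=lambda X:((np.atleast_2d(X)[:,:2]-h[:2])@R*1e3).round(1)
tc=sub([[214,86],[281,66],[312,164],[250,184]]);print(tc.round(1))
T=onz(cw,tc,.030);print("tile world",T.round(4));print("tile inH FL,FR,NR,NL",toH(T))
d=T[0]-T[3];d2=T[1]-T[2];print("angles",[np.arctan2(v[1],v[0])-h[2] for v in(d,d2)],np.hypot(*d[:2]),np.hypot(*(T[0]-T[1])[:2]))
print("peg",toH(onz(cw,[[300,183]],.037)),"fence face top far/near",toH(onz(cw,[[321,84],[320.5,170]],.038)),"pivot",toH(onz(cw,[[307,49]],.053)))
kt=np.array([224,35])/4.8+[300,162]
print("knob top cam",toH(onz(ct,[kt],.074)), onz(ct,[kt],.074))
z=lambda u:np.array(u)/4.8+[300,162]
for n,a,b in(("tileFL",(48,228),tc[0]),("tileFR",(200,200),tc[1]),("tileNL",(93,452),tc[3]),("peg",(207,462),(300,183)),("pivot",(265,174),(307,49))):
    X,e=tri(ct,z(a),cw,b);print(n,X,e,toH(X))
E
```

```text
[[229.2   7.6]
 [364.3  12.4]
 [352.1 217.2]
 [238.1 213.5]]
holder [ 0.4219  0.1615 -0.1427] [ 0.8  1.5  0.7 -2.  -1.  -3.1 -0.5  3.6]
[[212.7  86.2]
 [279.6  64.7]
 [312.  164.6]
 [248.6 183.4]]
tile world [[0.5405 0.2652 0.03  ]
 [0.5546 0.1874 0.03  ]
 [0.4396 0.1654 0.03  ]
 [0.4253 0.2441 0.03  ]]
tile inH FL,FR,NR,NL [[102.6 119.5]
 [127.6  44.5]
 [ 16.9   6.4]
 [ -8.5  82.2]]
angles [np.float64(0.3236427667936942), np.float64(0.331201843660227)] 0.1171825563066701 0.07905518223841046
peg [[-4.3 19.9]] fence face top far/near [[108.4  -1.8]
 [ 12.3  -3.9]] pivot [[142.1  13.4]]
knob top cam [[203.1  44.7]] [[0.6293281  0.17688545 0.074     ]]
tileFL [0.54   0.2647 0.0312] [-0.2 -1.   0.2  0.4] [[102.2 118.9]]
tileFR [0.5542 0.1871 0.0319] [-0.1 -0.6  0.1  0.3] [[127.3  44.1]]
tileNL [0.4267 0.2414 0.0389] [-0.8 -0.9  0.5  0.4] [[-6.6 79.8]]
peg [0.4201 0.1821 0.0351] [ 0.2  0.1 -0.1 -0. ] [[-4.7 20.1]]
pivot [0.5652 0.1548 0.0462] [-0.  -0.3  0.   0.1] [[142.8  13.7]]
```

The tile sits 0.33 rad CCW with a gap to the peg, and its far-left corner is at about holder (102,119). I'll go down beside the free side, near that corner.

Emit:
play_rows(
  series=[
    {"translation": [0.0138,-0.0379,0],"spin": 0},
    {"translation": [0.0138,-0.0379,0],"spin": 0},
    {"translation": [0.0138,-0.0379,0],"spin": 0},
    {"translation": [0.0138,-0.0379,0],"spin": 0},
    {"translation": [0,0,0.048],"spin": 0.34},
  ],
)

```text
time: 3.55
tool_pos: [0.5282, 0.3003, 0.261]
tcp_rot: [-3.123, 0.218, -0.023]
wrist_force: [1.1, 0.1, 0.1]
width: -0.003
```

Emit:
play_rows(
  series=[
    {"translation": [0,0,0.048],"spin": 0},
    {"translation": [0,0,0.048],"spin": 0},
    {"translation": [0,0,0.048],"spin": 0},
    {"translation": [0,0,0.048],"spin": 0},
    {"translation": [0,0,0],"spin": 0},
  ],
)

```text
time: 4.05
tool_pos: [0.5154, 0.2906, 0.0534]
tcp_rot: [3.126, -0.222, -0.021]
wrist_force: [-1.9, -0.2, 0.2]
width: 0.001
```

```bash
cat >> h.py <<'E'
def stat():
    s=bot.read_state(); h=np.array([.422,.1615,-.14]); R=np.array([[np.cos(h[2]),-np.sin(h[2])],[np.sin(h[2]),np.cos(h[2])]])
    rm=cv2.Rodrigues(s["tcp_rot"])[0]; 
    print("t",s["time"],"H mm",((s["tool_pos"][:2]-h[:2])@R*1e3).round(1),"z",(s["tool_pos"][2]*1e3).round(1),"yaw",np.arctan2(rm[1,0],rm[0,0]).round(3),"F tool",(rm.T@s["wrist_force"]).round(1),"tilt",rm[2].round(3))
E
python3 -c "
from h import *
stat()"
```

```text
t 4.05 H mm [ 74.5 140.8] z 53.4 yaw -0.142 F tool [-1.8  0.4 -0.2] tilt [-0.013  0.009 -1.   ]
```

Emit:
play_rows(
  series=[
    {"translation": [0,0,0],"spin": 0},
    {"translation": [0,0,0],"spin": 0},
    {"translation": [0,0,0],"spin": 0},
  ],
)

```text
time: 4.35
tool_pos: [0.5244, 0.2952, 0.0652]
tcp_rot: [-3.13, 0.223, -0.009]
wrist_force: [-0.2, 0.4, 0.7]
width: -0.001
```

```bash
python3 -c "
from h import *
stat()"
```

```text
t 4.35 H mm [ 82.8 146.7] z 65.2 yaw -0.142 F tool [-0.2 -0.4 -0.7] tilt [ 0.005 -0.004 -1.   ]
```

Emit:
play_rows(
  series=[
    {"translation": [0,0,0.006],"spin": 0},
    {"translation": [0,0,0.011],"spin": 0},
    {"translation": [0,0,0.011],"spin": 0},
    {"translation": [0,0,0.008],"spin": 0},
    {"translation": [0,0,0.003],"spin": 0},
  ],
)

```text
time: 4.85
tool_pos: [0.5202, 0.2931, 0.0202]
tcp_rot: [3.132, -0.224, -0.005]
wrist_force: [-0.4, -0.5, -0.4]
width: -0.001
```

Emit:
play_rows(
  series=[
    {"translation": [0,0,0],"spin": 0},
    {"translation": [0,0,0],"spin": 0},
    {"translation": [0,0,0],"spin": 0},
    {"translation": [0,0,0],"spin": 0},
  ],
)

```text
time: 5.25
tool_pos: [0.5221, 0.294, 0.0228]
tcp_rot: [-3.133, 0.224, -0.001]
wrist_force: [-0.4, -0.0, 0.8]
width: -0.002
```

```bash
python3 -c "
from h import *
stat()"
```

```text
t 5.25 H mm [ 80.6 145.2] z 22.8 yaw -0.143 F tool [-0.4  0.1 -0.8] tilt [ 0.001 -0.001 -1.   ]
```

Emit:
play_rows(
  series=[
    {"translation": [0,0.004,0],"spin": 0},
    {"translation": [0,0.004,0],"spin": 0},
    {"translation": [0,0.004,0],"spin": 0},
    {"translation": [0,0.004,0],"spin": 0},
    {"translation": [0,0.004,0],"spin": 0},
  ],
)

```text
time: 5.75
tool_pos: [0.5189, 0.2738, 0.0224]
tcp_rot: [-3.133, 0.224, -0.0]
wrist_force: [-0.6, 1.9, 0.2]
width: -0.0
```

Emit:
play_rows(
  series=[
    {"translation": [0.0005,0.002,0],"spin": 0},
    {"translation": [0.001,0.003,0],"spin": 0},
    {"translation": [0.001,0.003,0],"spin": 0},
    {"translation": [0.001,0.003,0],"spin": 0},
    {"translation": [0.001,0.003,0],"spin": 0},
  ],
)

```text
time: 6.25
tool_pos: [0.5215, 0.2594, 0.0224]
tcp_rot: [-3.133, 0.224, -0.001]
wrist_force: [-0.1, 0.9, 0.1]
width: 0.003
```

```bash
python3 - <<'E'
from h import *
stat()
im=bot.read_camera("top");cv2.imwrite("pics/t2.png",cv2.resize(im[162:287,300:400],(480,600),interpolation=cv2.INTER_CUBIC))
cv2.imwrite("pics/w2.png",bot.read_camera("wrist"))
np.save("w2c.npy",bot.get_calibration("wrist"),allow_pickle=True)
E
```

```text
t 6.25 H mm [ 84.9 110.8] z 22.4 yaw -0.143 F tool [-0.2 -0.9 -0.1] tilt [ 0. -0. -1.]
```

View pics/w2.png

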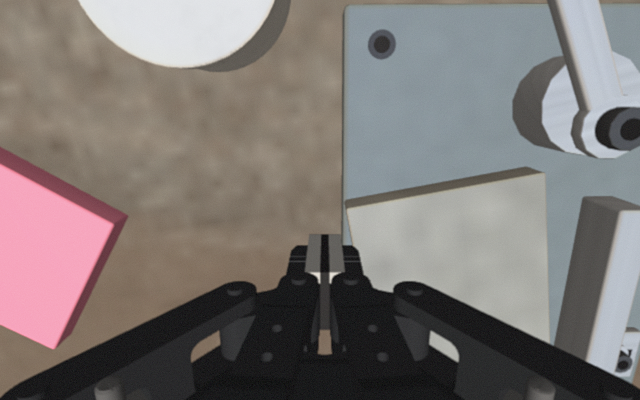

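The wrist view shows the tile turning: far edge from (346,204) to (545,172), fence edge from (583,198) to (556,345). I'll measure it by code.

```bash
cat >> h.py <<'E'
h0=np.array([.422,.1615,-.14]);Rh=np.array([[np.cos(h0[2]),-np.sin(h0[2])],[np.sin(h0[2]),np.cos(h0[2])]])
toH=lambda X:((np.atleast_2d(X)[:,:2]-h0[:2])@Rh*1e3)
def ana(c,FL,FR,Rlow,F1,F2):
    T=toH(onz(c,[FL,FR,Rlow],.030));F=toH(onz(c,[F1,F2],.038))
    a=lambda v:np.arctan2(v[1],v[0]).round(3)
    print("FL,FR",T.round(1)[:2],"yaw far edge",a(T[1]-T[0])+round(np.pi/2,3),"right edge",a(T[1]-T[2]),"fence",F.round(1),a(F[0]-F[1]))
    th=a(F[0]-F[1]); 
E
python3 - <<'E'
from h import *
c=np.load("w2c.npy",allow_pickle=True).item()
ana(c,(346,204),(545,172),(549,345),(583,198),(556,345))
print(toH(onz(c,[(626,129)],.053)))
E
```

```text
FL,FR [[110.8 102.1]
 [123.5  24.8]] yaw far edge 0.16300000000000003 right edge 0.184 fence [[115.2  14. ]
 [ 50.5  13. ]] 0.015
[[142.0990655   16.13513572]]
```

Emit:
play_rows(
  series=[
    {"translation": [0.0008,0.0028,0],"spin": 0},
    {"translation": [0.0008,0.0028,0],"spin": 0},
    {"translation": [0.0008,0.0028,0],"spin": 0},
    {"translation": [0.0008,0.0028,0],"spin": 0},
    {"translation": [0.0004,0.0015,0],"spin": 0},
  ],
)

```text
time: 6.85
tool_pos: [0.5238, 0.2465, 0.0227]
tcp_rot: [-3.133, 0.224, -0.002]
wrist_force: [2.0, 2.5, 0.9]
width: 0.0
```

```bash
cat >> h.py <<'E'
def snap(n):
    stat();c=bot.get_calibration("wrist");np.save(n+"c.npy",c,allow_pickle=True);im=bot.read_camera("wrist");cv2.imwrite(f"pics/{n}.png",im)
E
python3 - <<'E'
from h import *
snap("w3")
c=np.load("w2c.npy",allow_pickle=True).item()
print(toH(onz(c,[(583,198),(556,345)],.016)),toH(onz(c,[(607,199),(585,345)],.038)))
E
```

```text
t 6.85 H mm [89.  98.4] z 22.7 yaw -0.143 F tool [ 1.6 -2.8 -0.9] tilt [ 0.001 -0.001 -1.   ]
[[108.72962198  -2.81707362]
 [ 32.70859342  -3.98394159]] [[114.78363468   4.85042806]
 [ 50.34053606   0.62199178]]
```

View pics/w3.png

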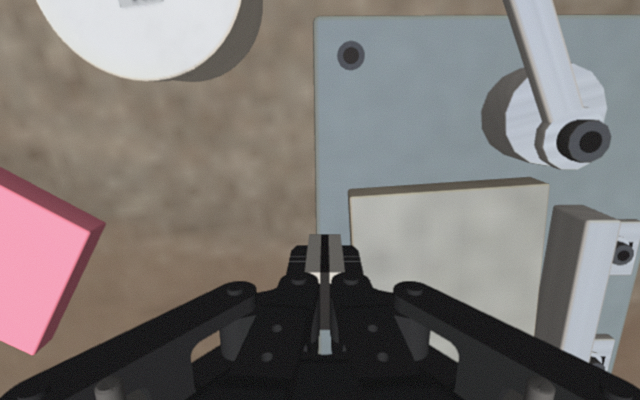

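Far edge of the tile now runs (350,191)–(548,181), nearly square; the fence's foot edge runs (556,208)–(535,345).

```bash
python3 - <<'E'
from h import *
c=np.load("w3c.npy",allow_pickle=True).item()
T=toH(onz(c,[(350,195),(548,183),(537,338)],.030));F=toH(onz(c,[(556,208),(536,345)],.016));P=toH(onz(c,[(315,17),(316,225)],.016))
a=lambda v:np.arctan2(v[1],v[0]).round(3)
print(T.round(1),a(T[0]-T[1])-1.571,a(T[1]-T[2]),"F",F.round(1),a(F[0]-F[1]),"plate",P.round(1),a(P[0]-P[1]))
E
```

```text
[[118.4  88.4]
 [123.1  10.5]
 [ 51.7   3.7]] 0.05899999999999994 0.096 F [[108.2  -4. ]
 [ 36.7  -6.3]] 0.032 plate [[185.7 101.9]
 [100.6 102.4]] -0.005
```

Emit:
play_rows(
  series=[
    {"translation": [0.0002,0.0016,0],"spin": 0},
    {"translation": [0.0002,0.0016,0],"spin": 0},
    {"translation": [0.0002,0.0016,0],"spin": 0},
    {"translation": [0.0002,0.0016,0],"spin": 0},
  ],
)

```text
time: 7.3
tool_pos: [0.5237, 0.2403, 0.0228]
tcp_rot: [-3.133, 0.224, -0.003]
wrist_force: [5.4, 4.0, 1.5]
width: -0.001
```

```bash
python3 - <<'E'
from h import *
snap("w4")
im=cv2.imread("pics/w4.png")
cv2.imwrite("pics/w4z.png",cv2.resize(im[140:360,300:640],None,fx=2.3,fy=2.3,interpolation=cv2.INTER_CUBIC))
E
```

```text
t 7.3 H mm [89.7 92.3] z 22.8 yaw -0.143 F tool [ 4.7 -4.7 -1.5] tilt [ 0.002 -0.001 -1.   ]
```

View pics/w4z.png

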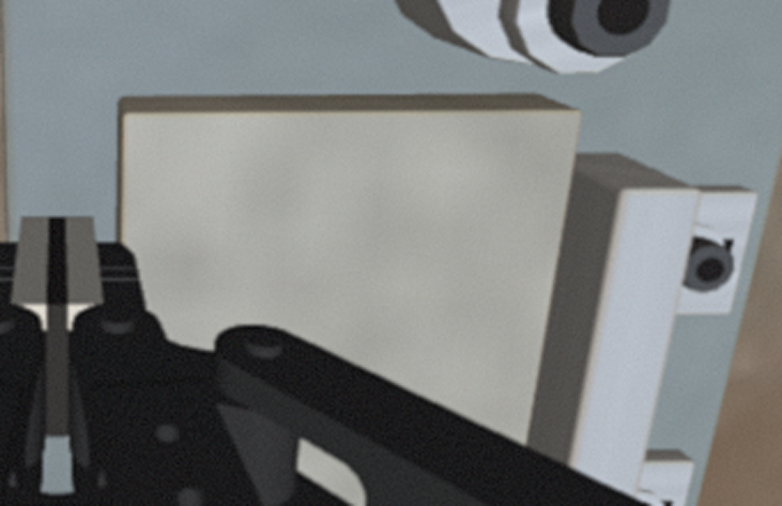

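The tile's far edge is at (122–580,111) in the crop. A dark strip, the fence's side face, still shows between the tile's right edge and the fence top.

```bash
python3 - <<'E'
from h import *
c=np.load("w4c.npy",allow_pickle=True).item()
q=lambda u,v:(300+(u+.5)/2.3-.5,140+(v+.5)/2.3-.5)
T=toH(onz(c,[q(122,112),q(580,110),q(528,445)],.030));F=toH(onz(c,[q(622,190),q(570,468)],.038))
a=lambda v:np.arctan2(v[1],v[0]).round(3)
print(T.round(1),a(T[0]-T[1])-1.571,a(T[1]-T[2]),"F",F.round(1),a(F[0]-F[1]))
E
```

```text
[[121.9  81.2]
 [122.    2.5]
 [ 55.    1.4]] 0.001000000000000112 0.017 F [[110.3  -1.5]
 [ 56.   -1.8]] 0.005
```

Emit:
play_rows(
  series=[
    {"translation": [0,-0.004,0],"spin": 0},
    {"translation": [-0.008,-0.002,0],"spin": 0},
    {"translation": [-0.01,0,0],"spin": 0},
    {"translation": [-0.008,0,0],"spin": 0},
    {"translation": [-0.003,0.001,0],"spin": 0},
  ],
)

```text
time: 7.85
tool_pos: [0.4926, 0.2488, 0.0216]
tcp_rot: [3.133, -0.222, -0.004]
wrist_force: [0.1, -0.2, -0.8]
width: 0.0
```

Emit:
play_rows(
  series=[
    {"translation": [0,0.0015,0],"spin": 0},
    {"translation": [0,0.0015,0],"spin": 0},
    {"translation": [0,0.0015,0],"spin": 0},
    {"translation": [0,0.001,0],"spin": 0},
    {"translation": [0,0,0],"spin": 0},
  ],
)

```text
time: 8.35
tool_pos: [0.4946, 0.2436, 0.0224]
tcp_rot: [-3.133, 0.225, -0.001]
wrist_force: [0.3, 0.1, -0.5]
width: 0.001
```

```bash
python3 -c "
from h import *
stat()"
```

```text
t 8.35 H mm [60.4 91.5] z 22.4 yaw -0.143 F tool [ 0.3 -0.1  0.5] tilt [ 0.001 -0.    -1.   ]
```

Emit:
play_rows(
  series=[
    {"translation": [0,0.001,0],"spin": 0},
    {"translation": [0,0.001,0],"spin": 0},
    {"translation": [0,0.001,0],"spin": 0},
    {"translation": [-0.0003,0.0007,0],"spin": 0},
  ],
)

```text
time: 8.75
tool_pos: [0.4941, 0.2412, 0.0226]
tcp_rot: [-3.131, 0.225, -0.003]
wrist_force: [1.1, 6.4, -1.2]
width: -0.002
```

```bash
python3 -c "
from h import *
stat()"
```

```text
t 8.75 H mm [60.3 89. ] z 22.6 yaw -0.143 F tool [ 0.1 -6.5  1.2] tilt [ 0.001 -0.003 -1.   ]
```

Emit:
play_rows(
  series=[
    {"translation": [-0.0003,0.0004,0],"spin": 0},
    {"translation": [-0.0003,0,0],"spin": 0},
    {"translation": [0,0,0],"spin": 0},
  ],
)

```text
time: 9.05
tool_pos: [0.4941, 0.2412, 0.023]
tcp_rot: [-3.131, 0.224, -0.005]
wrist_force: [1.5, 5.8, -0.8]
width: -0.004
```

```bash
python3 - <<'E'
from h import *
snap("w5")
im=cv2.imread("pics/w5.png")
cv2.imwrite("pics/w5z.png",cv2.resize(im[80:340,300:640],None,fx=2.3,fy=2.3,interpolation=cv2.INTER_CUBIC))
E
```

```text
t 9.05 H mm [60.2 89. ] z 23.0 yaw -0.143 F tool [ 0.7 -6.   0.8] tilt [ 0.003 -0.003 -1.   ]
```

View pics/w5z.png

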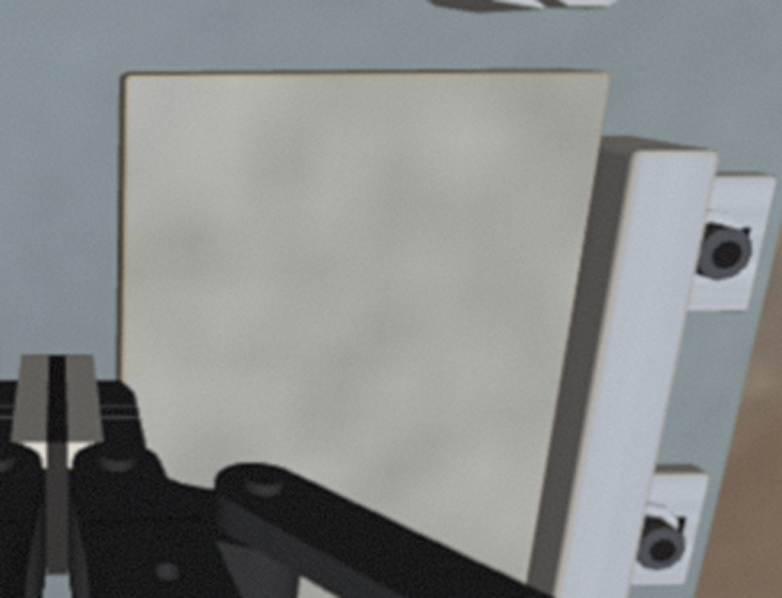

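The picture shows the tile nearly parallel to the fence: right edge (608,73)–(528,578), fence top edge (634,152)–(558,575). I'll work out the gap.

```bash
python3 - <<'E'
from h import *
c=np.load("w5c.npy",allow_pickle=True).item()
q=lambda u,v:(300+(u+.5)/2.3-.5,80+(v+.5)/2.3-.5)
T=toH(onz(c,[q(126,75),q(608,73),q(528,578),q(122,378)],.030));F=toH(onz(c,[q(634,152),q(558,575)],.038))
a=lambda v:np.arctan2(v[1],v[0]).round(4)
print(T.round(1),a(T[0]-T[1])-1.571,a(T[1]-T[2]),a(T[0]-T[3]),"F",F.round(1),a(F[0]-F[1]))
# predicted fence-foot/tile-bottom line: pixel gap check at several rows using edges
E
```

```text
[[121.7  77.7]
 [121.8  -0.6]
 [ 26.6  -1.7]
 [ 68.6  77.5]] 0.0013000000000000789 0.012 0.0049 F [[110.   -1.5]
 [ 33.2  -1.7]] 0.0036
```

Emit:
play_rows(
  series=[
    {"translation": [0,-0.004,0],"spin": 0},
    {"translation": [0.008,-0.001,0],"spin": 0},
    {"translation": [0.012,0,0],"spin": 0},
    {"translation": [0.012,0,0],"spin": 0},
    {"translation": [0.006,0.001,0],"spin": 0},
  ],
)

```text
time: 9.6
tool_pos: [0.5329, 0.2379, 0.0224]
tcp_rot: [-3.133, 0.225, -0.002]
wrist_force: [0.6, 0.2, -0.0]
width: -0.0
```

Emit:
play_rows(
  series=[
    {"translation": [0,0.001,0],"spin": 0},
    {"translation": [0,0.001,0],"spin": 0},
    {"translation": [0,0.001,0],"spin": 0},
    {"translation": [0,0.001,0],"spin": 0},
    {"translation": [0,0,0],"spin": 0},
  ],
)

```text
time: 10.1
tool_pos: [0.5312, 0.2361, 0.023]
tcp_rot: [-3.13, 0.224, -0.004]
wrist_force: [2.6, 7.1, -1.1]
width: 0.001
```

```bash
python3 -c "
from h import *
stat()"
```

```text
t 10.1 H mm [97.7 89.1] z 23.0 yaw -0.143 F tool [ 1.5 -7.4  1.2] tilt [ 0.002 -0.004 -1.   ]
```

Emit:
play_rows(
  series=[
    {"translation": [-0.0005,0.0002,0],"spin": 0},
    {"translation": [-0.0005,0,0],"spin": 0},
    {"translation": [-0.0005,0,0],"spin": 0},
    {"translation": [0,0,0],"spin": 0},
  ],
)

```text
time: 10.5
tool_pos: [0.5297, 0.235, 0.0235]
tcp_rot: [-3.132, 0.223, -0.004]
wrist_force: [0.9, 3.6, 3.7]
width: -0.001
```

```bash
python3 -c "
from h import *
stat()"
```

```text
t 10.5 H mm [96.4 87.9] z 23.5 yaw -0.142 F tool [ 0.4 -3.7 -3.7] tilt [ 0.002 -0.001 -1.   ]
```

Emit:
play_rows(
  series=[
    {"translation": [0,0.0005,0],"spin": 0},
    {"translation": [0,0.0005,0],"spin": 0},
    {"translation": [0,0,0],"spin": 0},
  ],
)

```text
time: 10.8
tool_pos: [0.5294, 0.2342, 0.0234]
tcp_rot: [-3.132, 0.224, -0.003]
wrist_force: [0.7, 3.2, 5.8]
width: -0.001
```

```bash
python3 -c "
from h import *
stat()"
```

```text
t 10.8 H mm [96.3 86.9] z 23.4 yaw -0.143 F tool [ 0.2 -3.3 -5.8] tilt [ 0.002 -0.002 -1.   ]
```

```bash
python3 - <<'E'
from h import *
snap("w6")
im=cv2.imread("pics/w6.png")
cv2.imwrite("pics/w6z.png",cv2.resize(im[120:380,280:620],None,fx=2.3,fy=2.3,interpolation=cv2.INTER_CUBIC))
E
```

```text
t 10.8 H mm [96.3 86.9] z 23.4 yaw -0.143 F tool [ 0.2 -3.3 -5.8] tilt [ 0.002 -0.002 -1.   ]
```

View pics/w6z.png

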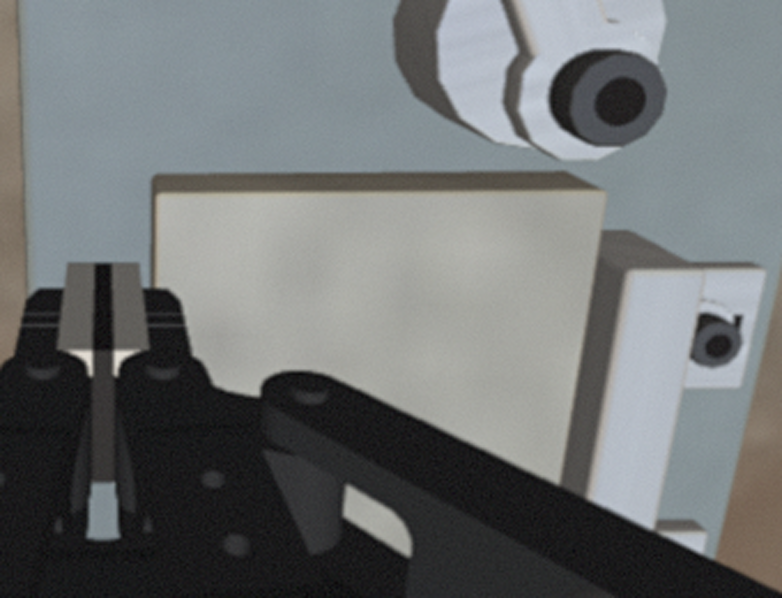

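```bash
python3 - <<'E'
from h import *
a=lambda v:np.arctan2(v[1],v[0]).round(4)
c=np.load("w6c.npy",allow_pickle=True).item()
q=lambda u,v:(280+(u+.5)/2.3-.5,120+(v+.5)/2.3-.5)
T=toH(onz(c,[q(157,193),q(604,190),q(562,480),q(154,288)],.030));F=toH(onz(c,[q(630,270),q(590,495)],.038))
print(T.round(1),a(T[0]-T[1])-1.571,a(T[1]-T[2]),"F",F.round(1),a(F[0]-F[1]))
print("tile bottom FL",toH(onz(c,[q(153,177),q(565,172)],.016)).round(1))
c=np.load("w5c.npy",allow_pickle=True).item()
q=lambda u,v:(300+(u+.5)/2.3-.5,80+(v+.5)/2.3-.5)
print("w5 F",toH(onz(c,[q(634,152),q(558,575)],.038)).round(1))
E
```

```text
[[121.9  77.6]
 [122.2  -0.4]
 [ 63.5  -1.7]
 [104.   77.9]] 0.0033000000000000806 0.0214 F [[110.5  -1.9]
 [ 66.2  -2.1]] 0.0034
tile bottom FL [[120.8  77.5]
 [121.6  -1.3]]
w5 F [[110.   -1.5]
 [ 33.2  -1.7]]
```

The tile hasn't moved since the last view, but the finger crept inward with an upward force. Its back step is riding onto the tile's top edge. I'll lift off, back away, and press again lower down.

Emit:
play_rows(
  series=[
    {"translation": [0,0,-0.003],"spin": 0},
    {"translation": [0,-0.002,-0.001],"spin": 0},
    {"translation": [0,-0.004,0],"spin": 0},
    {"translation": [0,-0.002,0.003],"spin": 0},
    {"translation": [0,0,0.003],"spin": 0},
  ],
)

```text
time: 11.35
tool_pos: [0.5294, 0.2414, 0.0197]
tcp_rot: [3.133, -0.223, -0.001]
wrist_force: [0.7, 0.2, -0.1]
width: 0.002
```

Emit:
play_rows(
  series=[
    {"translation": [0,0,0.002],"spin": 0},
    {"translation": [0,0,0],"spin": 0},
    {"translation": [0,0,0],"spin": 0},
  ],
)

```text
time: 11.65
tool_pos: [0.5296, 0.2411, 0.018]
tcp_rot: [3.133, -0.224, -0.001]
wrist_force: [0.1, 0.3, 0.8]
width: -0.001
```

```bash
python3 -c "
from h import *
stat()"
```

```text
t 11.65 H mm [95.4 93.8] z 18.0 yaw -0.143 F tool [ 0.1 -0.3 -0.8] tilt [-0.  0. -1.]
```

Emit:
play_rows(
  series=[
    {"translation": [0,0.0015,0],"spin": 0},
    {"translation": [0,0.0015,0],"spin": 0},
    {"translation": [0,0.001,0],"spin": 0},
    {"translation": [0,0.001,0],"spin": 0},
    {"translation": [0,0,0],"spin": 0},
  ],
)

```text
time: 12.15
tool_pos: [0.5297, 0.2379, 0.0188]
tcp_rot: [-3.13, 0.225, -0.002]
wrist_force: [0.4, 7.2, -2.3]
width: 0.0
```

```bash
python3 -c "
from h import *
stat()"
```

```text
t 12.15 H mm [96.  90.7] z 18.8 yaw -0.144 F tool [-0.6 -7.1  2.4] tilt [ 0.001 -0.003 -1.   ]
```

Emit:
play_rows(
  series=[
    {"translation": [-0.0003,0.0004,0],"spin": 0},
    {"translation": [-0.0005,0.0003,0],"spin": 0},
    {"translation": [-0.0005,0,0],"spin": 0},
    {"translation": [0,0,0],"spin": 0},
  ],
)

```text
time: 12.55
tool_pos: [0.5294, 0.2379, 0.0193]
tcp_rot: [-3.13, 0.224, -0.006]
wrist_force: [2.2, 7.1, -1.3]
width: 0.003
```

```bash
python3 -c "
from h import *
stat()"
```

```text
t 12.55 H mm [95.7 90.7] z 19.3 yaw -0.143 F tool [ 1.2 -7.4  1.4] tilt [ 0.004 -0.004 -1.   ]
```

Emit:
play_rows(
  series=[
    {"translation": [-0.0006,0.0003,0],"spin": 0},
    {"translation": [-0.0006,0,0],"spin": 0},
    {"translation": [-0.0006,0,0],"spin": 0},
    {"translation": [0,0,0],"spin": 0},
  ],
)

```text
time: 12.95
tool_pos: [0.5282, 0.2378, 0.0196]
tcp_rot: [-3.13, 0.224, -0.008]
wrist_force: [3.2, 6.6, -0.9]
width: 0.001
```

```bash
python3 -c "
from h import *
stat()"
```

```text
t 12.95 H mm [94.6 90.3] z 19.6 yaw -0.143 F tool [ 2.2 -6.9  1. ] tilt [ 0.005 -0.004 -1.   ]
```

Emit:
play_rows(
  series=[
    {"translation": [0,-0.004,0],"spin": 0},
    {"translation": [-0.01,-0.001,0],"spin": 0},
    {"translation": [-0.015,0,0],"spin": 0},
    {"translation": [-0.015,0,0],"spin": 0},
    {"translation": [-0.01,0.001,0],"spin": 0},
  ],
)

```text
time: 13.45
tool_pos: [0.474, 0.2464, 0.0176]
tcp_rot: [3.133, -0.223, -0.003]
wrist_force: [0.0, 0.7, 0.1]
width: 0.0
```

Emit:
play_rows(
  series=[
    {"translation": [0,0,0],"spin": 0},
    {"translation": [0,0.0015,0],"spin": 0},
    {"translation": [0,0.0015,0],"spin": 0},
    {"translation": [0,0.001,0],"spin": 0},
    {"translation": [0,0,0],"spin": 0},
  ],
)

```text
time: 13.95
tool_pos: [0.4768, 0.245, 0.0187]
tcp_rot: [-3.129, 0.227, -0.0]
wrist_force: [-3.0, 9.0, -0.6]
width: 0.0
```

```bash
python3 -c "
from h import *
stat()"
```

```text
t 13.95 H mm [42.6 90.4] z 18.7 yaw -0.145 F tool [-4.2 -8.4  0.7] tilt [-0.    -0.004 -1.   ]
```

Emit:
play_rows(
  series=[
    {"translation": [-0.0007,0,0],"spin": 0},
    {"translation": [-0.0007,0,0],"spin": 0},
    {"translation": [-0.0007,0,0],"spin": 0},
    {"translation": [-0.0007,0,0],"spin": 0},
    {"translation": [0,0,0],"spin": 0},
  ],
)

```text
time: 14.45
tool_pos: [0.4763, 0.2451, 0.0194]
tcp_rot: [-3.129, 0.225, -0.007]
wrist_force: [2.1, 5.5, -0.9]
width: -0.0
```

```bash
python3 -c "
from h import *
snap('w7')
cv2.imwrite('pics/t7.png',bot.read_camera('top'))"
```

```text
t 14.45 H mm [42.1 90.4] z 19.4 yaw -0.143 F tool [ 1.3 -5.8  1. ] tilt [ 0.004 -0.004 -1.   ]
```

Both ends press up stiff at the same line (y 90.4 and 90.3–90.7), so the tile is flush along the fence. Next I'll back away and look at the peg gap.

Emit:
play_rows(
  series=[
    {"translation": [0,-0.003,0],"spin": 0},
    {"translation": [0,-0.006,0],"spin": 0},
    {"translation": [0,-0.003,-0.01],"spin": 0},
    {"translation": [0,0,-0.03],"spin": 0},
    {"translation": [0,0,-0.04],"spin": 0},
  ],
)

```text
time: 15.05
tool_pos: [0.4733, 0.2543, 0.0974]
tcp_rot: [3.131, -0.223, -0.007]
wrist_force: [0.3, -0.8, -0.2]
width: 0.004
```

Emit:
play_rows(
  series=[
    {"translation": [-0.02,0.015,-0.03],"spin": 0},
    {"translation": [-0.025,0.017,-0.01],"spin": 0},
    {"translation": [-0.025,0.018,0],"spin": 0},
    {"translation": [-0.012,0.012,0],"spin": 0},
    {"translation": [0,0,0],"spin": 0},
  ],
)

```text
time: 15.55
tool_pos: [0.3835, 0.2044, 0.1386]
tcp_rot: [3.133, -0.224, -0.001]
wrist_force: [-0.6, -0.3, 0.1]
width: -0.001
```

Emit:
play_rows(
  series=[
    {"translation": [0,0,0],"spin": 0},
    {"translation": [0,0,0],"spin": 0},
    {"translation": [0,0,0],"spin": 0},
  ],
)

```text
time: 15.85
tool_pos: [0.3862, 0.2059, 0.1385]
tcp_rot: [-3.133, 0.224, -0.001]
wrist_force: [0.7, -0.7, 0.7]
width: 0.001
```

```bash
python3 - <<'E'
from h import *
snap("w8")
im=cv2.imread("pics/w8.png")
cv2.imwrite("pics/w8z.png",cv2.resize(im[0:300,120:520],(800,600),interpolation=cv2.INTER_CUBIC))
E
```

```text
t 15.85 H mm [-41.6  39. ] z 138.5 yaw -0.143 F tool [ 0.8  0.5 -0.7] tilt [ 0. -0. -1.]
```

View pics/w8z.png

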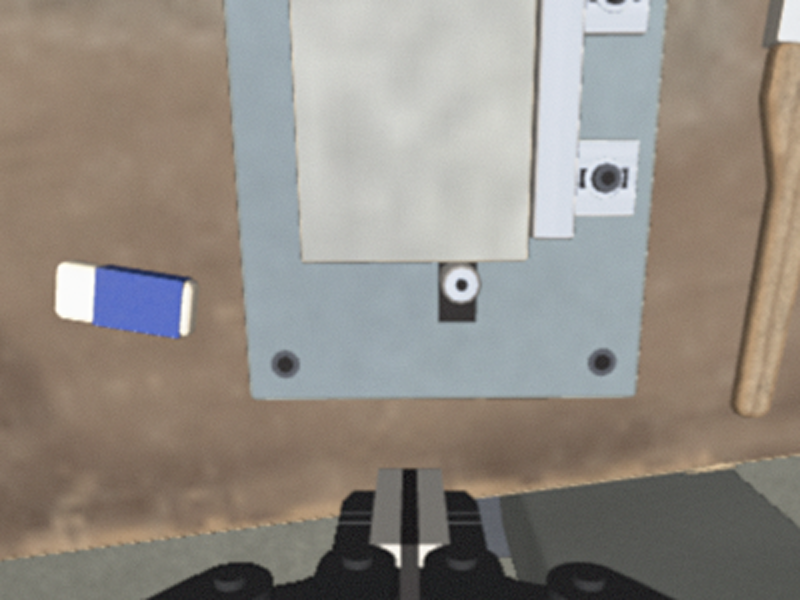

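The tile sits square along the fence; its near edge is at (302–527,261) in the crop and the peg's top circle is centred at about (461,284). I'll compute the peg gap.

```bash
python3 - <<'E'
from h import *
a=lambda v:np.arctan2(v[1],v[0]).round(4)
c=np.load("w8c.npy",allow_pickle=True).item()
q=lambda u,v:(120+(u+.5)/2-.5,(v+.5)/2-.5)
T=toH(onz(c,[q(302,262),q(527,260),q(535,30),q(292,20)],.030));F=toH(onz(c,[q(539,20),q(533,237)],.038))
P=toH(onz(c,[q(461,284),q(461,265),q(442,284),q(480,284)],.037))
print("NL,NR",T.round(1),a(T[0]-T[1])-1.571,a(T[2]-T[1]),a(T[3]-T[0]),"F",F.round(1),a(F[0]-F[1]),"peg",P.round(1))
X=toH(onz(c,[q(252,397),q(635,396)],.016));print("plate near",X.round(1),a(X[0]-X[1])-1.571)
# knob from two views
ct=bot.get_calibration("top")
E
```

```text
NL,NR [[ 2.2 76.7]
 [ 2.6 -2.2]
 [76.2 -1.9]
 [79.5 76.6]] 0.0051000000000001044 0.0045 -0.0011 F [[77.5 -1.7]
 [11.  -2.6]] 0.0136 peg [[-4.8 21.3]
 [ 1.6 21.4]
 [-4.8 27.8]
 [-4.9 14.8]]
plate near [[-51.2 100.5]
 [-51.3 -48.8]] -0.0009999999999998899
```

```bash
python3 - <<'E'
from h import *
ct=bot.get_calibration("top");cs=bot.get_calibration("scene")
print("mon bl",tri(ct,(331,80),cs,(421,184)),"mon tl",tri(ct,(331,2),cs,(433,41)),"stand",tri(ct,(363,135),cs,(409,213)))
s=bot.read_state();print(s["q"].round(3))
# knob in H by lever from w2 image: lever centre line
c=np.load("w3c.npy",allow_pickle=True).item()
print("pivot",toH(onz(c,[(591,140)],.053)).round(1),"lever axis pts",toH(onz(c,[(520,0),(572,115)],.046)).round(1))
E
```

```text
mon bl (array([ 0.8776,  0.2227, -0.0073]), array([-2.5,  3.9,  4.5, -1.5])) mon tl (array([0.8514, 0.2151, 0.3635]), array([ 1.2, -1.8, -2.9,  1.5])) stand (array([ 0.7416,  0.1299, -0.0126]), array([ 0.3, -0.6, -0.6,  0.2]))
[ 0.433 -0.115  2.189  0.     1.067  2.146]
pivot [[142.7  14.1]] lever axis pts [[184.4  38.7]
 [150.1  16.7]]
```

The tile bears on the peg (edge at 2.4, peg face at 2.2 mm) and along the fence. Next I'll move to the clockwise side of the knob.

Emit:
play_rows(
  series=[
    {"translation": [0.015,0.001,0],"spin": 0},
    {"translation": [0.035,0.0025,0],"spin": 0},
    {"translation": [0.04,0.003,0],"spin": 0},
    {"translation": [0.04,0.003,0],"spin": 0},
    {"translation": [0.04,0.003,0],"spin": 0},
  ],
)

```text
time: 16.4
tool_pos: [0.5546, 0.1681, 0.1378]
tcp_rot: [3.134, -0.224, 0.0]
wrist_force: [0.7, 0.8, 0.2]
width: 0.006
```

Emit:
play_rows(
  series=[
    {"translation": [0.04,0.002,0],"spin": 0},
    {"translation": [0.035,0.002,0],"spin": 0},
    {"translation": [0.015,0.001,0],"spin": 0},
    {"translation": [0,0,0],"spin": -0.95},
    {"translation": [0,0,0],"spin": -0.95},
  ],
)

```text
time: 16.9
tool_pos: [0.6421, 0.1501, 0.1371]
tcp_rot: [3.141, 0.04, -0.001]
wrist_force: [-0.5, -0.8, -0.5]
width: 0.004
```

Emit:
play_rows(
  series=[
    {"translation": [0,0,0.01],"spin": -0.95},
    {"translation": [0,0,0.015],"spin": -0.95},
    {"translation": [0,0,0.015],"spin": -0.95},
    {"translation": [0,0,0.01],"spin": -0.95},
    {"translation": [0,0,0],"spin": 0},
  ],
)

```text
time: 17.4
tool_pos: [0.6396, 0.1503, 0.0854]
tcp_rot: [3.092, 0.554, -0.006]
wrist_force: [1.2, -0.3, -0.3]
width: 0.003
```

```bash
cat >> h.py <<'E'
def lev(z=True):
    s=bot.read_state();r=toH(s["tool_pos"])[0]-[142.7,14.1]
    rm=cv2.Rodrigues(s["tcp_rot"])[0];y=np.arctan2(rm[1,0],rm[0,0])+.14
    F=rm.T@s["wrist_force"];k=np.array([r[0]*np.cos(y)+r[1]*np.sin(y),-r[0]*np.sin(y)+r[1]*np.cos(y)])
    print("yawH",y.round(3),"finger rel pivot (radial,tang) mm",k.round(1),"z",(s["tool_pos"][2]*1e3).round(1),"F tool",F.round(1),"t",s["time"])
E
python3 - <<'E'
from h import *
stat();lev();snap("w9")
E
```

```text
t 17.4 H mm [217.1  19.2] z 85.4 yaw 0.355 F tool [1.  0.7 0.3] tilt [-0.004 -0.    -1.   ]
yawH 0.495 finger rel pivot (radial,tang) mm [ 67.9 -30.8] z 85.4 F tool [1.  0.7 0.3] t 17.4
t 17.4 H mm [217.1  19.2] z 85.4 yaw 0.355 F tool [1.  0.7 0.3] tilt [-0.004 -0.    -1.   ]
```

View pics/w9.png

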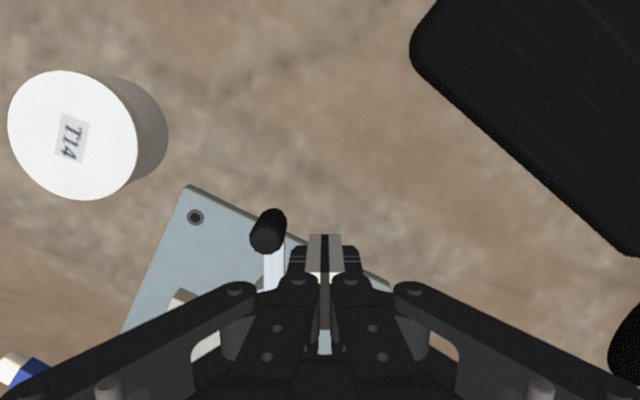

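The knob's top is at about (268,237), left of the fingers as planned, with the tin well clear. I'll compute the knob's position.

```bash
python3 - <<'E'
from h import *
c=np.load("w9c.npy",allow_pickle=True).item();ct=bot.get_calibration("top")
k=toH(onz(c,[(267,238)],.074))[0];r=k-[142.7,14.1];print(k.round(1),np.hypot(*r),np.arctan2(r[1],r[0]))
print(tri(ct,np.array([224,35])/4.8+[300,162],c,(267,238)))
E
```

```text
[207.4  44.4] 71.3916177125474 0.4378820429970141
(array([0.6307, 0.1766, 0.0678]), array([-0., -0.,  0.,  0.]))
```

Emit:
play_rows(
  series=[
    {"translation": [0,0,0.006],"spin": 0},
    {"translation": [0,0,0.01],"spin": 0},
    {"translation": [0,0,0.01],"spin": 0},
    {"translation": [0,0,0.006],"spin": 0},
    {"translation": [0,0,0.002],"spin": 0},
  ],
)

```text
time: 17.95
tool_pos: [0.6392, 0.151, 0.0528]
tcp_rot: [3.092, 0.554, -0.004]
wrist_force: [-0.4, -0.1, 0.4]
width: 0.005
```

Emit:
play_rows(
  series=[
    {"translation": [0.001,-0.002,0],"spin": 0},
    {"translation": [0,-0.003,0],"spin": 0},
    {"translation": [0,-0.003,0],"spin": 0},
    {"translation": [0,-0.002,0],"spin": 0},
    {"translation": [0,-0.001,0],"spin": 0},
  ],
)

```text
time: 18.45
tool_pos: [0.638, 0.162, 0.0549]
tcp_rot: [3.092, 0.555, 0.003]
wrist_force: [1.2, -1.8, 0.0]
width: 0.002
```

```bash
python3 -c "
from h import *
lev()"
```

```text
yawH 0.495 finger rel pivot (radial,tang) mm [ 70.4 -19.2] z 54.9 F tool [ 0.5  2.1 -0. ] t 18.45
```

Emit:
play_rows(
  series=[
    {"translation": [0.0008,-0.0031,0],"spin": -0.5},
    {"translation": [0.0014,-0.0062,0],"spin": -1},
    {"translation": [0.0014,-0.0062,0],"spin": -1},
    {"translation": [0.0014,-0.0062,0],"spin": -1},
    {"translation": [0.0014,-0.0062,0],"spin": -1},
  ],
)

```text
time: 18.95
tool_pos: [0.63, 0.1895, 0.0549]
tcp_rot: [2.922, 1.152, 0.003]
wrist_force: [1.8, -0.5, -0.0]
width: 0.003
```

```bash
python3 -c "
from h import *
lev()"
```

```text
yawH 0.891 finger rel pivot (radial,tang) mm [ 70.4 -19.4] z 54.9 F tool [1.  1.6 0. ] t 18.95
```

Emit:
play_rows(
  series=[
    {"translation": [0.0015,-0.0062,0],"spin": -1},
    {"translation": [0.0015,-0.0062,0],"spin": -1},
    {"translation": [0.0015,-0.0062,0],"spin": -1},
    {"translation": [0.0015,-0.0062,0],"spin": -1},
    {"translation": [0.0015,-0.0062,0],"spin": -1},
  ],
)

```text
time: 19.45
tool_pos: [0.6097, 0.214, 0.0549]
tcp_rot: [2.603, 1.758, 0.002]
wrist_force: [1.6, -1.4, -0.4]
width: 0.0
```

Emit:
play_rows(
  series=[
    {"translation": [0.0008,-0.0032,0],"spin": -0.5},
    {"translation": [0.0008,-0.0032,0],"spin": -0.5},
    {"translation": [0.0008,-0.0032,0],"spin": -0.5},
  ],
)

```text
time: 19.75
tool_pos: [0.6015, 0.2194, 0.0549]
tcp_rot: [2.485, 1.922, 0.002]
wrist_force: [0.4, -0.7, -0.4]
width: 0.001
```

```bash
python3 -c "
from h import *
lev()"
```

```text
yawH 1.457 finger rel pivot (radial,tang) mm [ 70.9 -19. ] z 54.9 F tool [-0.5  0.6  0.4] t 19.75
```

Emit:
play_rows(
  series=[
    {"translation": [0.0008,-0.0032,0],"spin": -0.5},
    {"translation": [0.0008,-0.0032,0],"spin": -0.5},
    {"translation": [0.0008,-0.0032,0],"spin": -0.5},
  ],
)

```text
time: 20.05
tool_pos: [0.5927, 0.2239, 0.0548]
tcp_rot: [2.354, 2.08, 0.002]
wrist_force: [1.7, -0.9, 0.6]
width: -0.001
```

```bash
python3 -c "
from h import *
lev()"
```

```text
yawH 1.588 finger rel pivot (radial,tang) mm [ 71.2 -18.8] z 54.8 F tool [-0.7  1.8 -0.6] t 20.05
```

Emit:
play_rows(
  series=[
    {"translation": [0.0006,-0.0025,0],"spin": -0.4},
    {"translation": [0.0006,-0.0025,0],"spin": -0.4},
    {"translation": [0.0006,-0.0025,0],"spin": -0.4},
  ],
)

```text
time: 20.35
tool_pos: [0.5854, 0.2263, 0.0549]
tcp_rot: [2.242, 2.2, 0.002]
wrist_force: [2.5, 0.1, -0.8]
width: -0.001
```

Emit:
play_rows(
  series=[
    {"translation": [0.0004,-0.0018,0],"spin": -0.3},
    {"translation": [0.0004,-0.0018,0],"spin": -0.3},
  ],
)

```text
time: 20.55
tool_pos: [0.5818, 0.2273, 0.0549]
tcp_rot: [2.184, 2.258, 0.003]
wrist_force: [2.2, 0.4, 1.1]
width: -0.0
```

```bash
python3 -c "
from h import *
lev()"
```

```text
yawH 1.744 finger rel pivot (radial,tang) mm [ 71.2 -18.9] z 54.9 F tool [ 0.3  2.2 -1.1] t 20.55
```

Emit:
play_rows(
  series=[
    {"translation": [0.0004,-0.0018,0],"spin": -0.3},
    {"translation": [0.0004,-0.0018,0],"spin": -0.3},
    {"translation": [0.0004,-0.0018,0],"spin": -0.3},
  ],
)

```text
time: 20.85
tool_pos: [0.5759, 0.2279, 0.0545]
tcp_rot: [2.093, 2.343, 0.001]
wrist_force: [2.5, 0.6, 0.2]
width: -0.0
```

```bash
python3 -c "
from h import *
lev()"
```

```text
yawH 1.823 finger rel pivot (radial,tang) mm [ 70.7 -18.7] z 54.5 F tool [ 0.4  2.5 -0.2] t 20.85
```

Emit:
play_rows(
  series=[
    {"translation": [0.0004,-0.0018,0],"spin": -0.3},
    {"translation": [0.0004,-0.0018,0],"spin": -0.3},
    {"translation": [0.0003,-0.0012,0],"spin": -0.2},
  ],
)

```text
time: 21.15
tool_pos: [0.5714, 0.2284, 0.0545]
tcp_rot: [2.01, 2.414, 0.002]
wrist_force: [4.1, 2.7, 0.2]
width: 0.004
```

```bash
python3 -c "
from h import *
lev()"
```

```text
yawH 1.893 finger rel pivot (radial,tang) mm [ 70.5 -19.2] z 54.5 F tool [ 1.9  4.5 -0.2] t 21.15
```

Emit:
play_rows(
  series=[
    {"translation": [0.0001,-0.0006,0],"spin": -0.1},
    {"translation": [0.0001,-0.0006,0],"spin": -0.1},
    {"translation": [0,0,0],"spin": 0},
  ],
)

```text
time: 21.45
tool_pos: [0.5703, 0.2284, 0.0545]
tcp_rot: [1.991, 2.43, 0.002]
wrist_force: [4.5, 3.4, 0.3]
width: -0.002
```

```bash
python3 -c "
from h import *
lev()"
```

```text
yawH 1.909 finger rel pivot (radial,tang) mm [ 70.5 -19.3] z 54.5 F tool [ 2.4  5.1 -0.3] t 21.45
```

Emit:
play_rows(
  series=[
    {"translation": [0.0001,-0.0006,0],"spin": -0.1},
    {"translation": [0.0001,-0.0006,0],"spin": -0.1},
    {"translation": [0,0,0],"spin": 0},
  ],
)

```text
time: 21.75
tool_pos: [0.5693, 0.2286, 0.0546]
tcp_rot: [1.969, 2.447, 0.003]
wrist_force: [4.6, 4.2, -0.4]
width: -0.001
```

```bash
python3 -c "
from h import *
lev()"
```

```text
yawH 1.926 finger rel pivot (radial,tang) mm [ 70.5 -19.6] z 54.6 F tool [3.1 5.4 0.4] t 21.75
```

Emit:
play_rows(
  series=[
    {"translation": [-0.0002,-0.0007,0],"spin": -0.1},
    {"translation": [-0.0002,-0.0006,0],"spin": 0},
    {"translation": [0,0,0],"spin": 0},
  ],
)

```text
time: 22.05
tool_pos: [0.5686, 0.2285, 0.0547]
tcp_rot: [1.959, 2.455, 0.005]
wrist_force: [5.9, 5.2, -2.4]
width: -0.003
```

```bash
python3 -c "
from h import *
lev()"
```

```text
yawH 1.935 finger rel pivot (radial,tang) mm [ 70.4 -19.5] z 54.7 F tool [3.8 6.9 2.4] t 22.05
```

The knob is at about 6.9 N, which is snug. Now I'll back off and lift clear.

Emit:
play_rows(
  series=[
    {"translation": [0,0.003,0],"spin": 0},
    {"translation": [0,0.006,0],"spin": 0},
    {"translation": [0,0.006,0],"spin": 0},
    {"translation": [0,0,-0.015],"spin": 0},
    {"translation": [0,0,-0.04],"spin": 0},
  ],
)

```text
time: 22.55
tool_pos: [0.5782, 0.2291, 0.1055]
tcp_rot: [-1.956, -2.451, 0.014]
wrist_force: [-0.2, 0.7, -0.1]
width: 0.001
```

Emit:
play_rows(
  series=[
    {"translation": [0,0.01,-0.045],"spin": 0},
    {"translation": [0,0.02,-0.045],"spin": 0},
    {"translation": [0,0.02,-0.03],"spin": 0},
    {"translation": [0,0,0],"spin": 0},
    {"translation": [0,0,0],"spin": 0},
  ],
)

```text
time: 23.05
tool_pos: [0.6313, 0.2418, 0.2313]
tcp_rot: [1.959, 2.455, 0.003]
wrist_force: [-0.2, -0.6, -0.9]
width: 0.0
```

```bash
python3 - <<'E'
from h import *
lev();snap("w10")
im=bot.read_camera("scene");a=cv2.resize(im[160:290,220:400],(800,578),interpolation=cv2.INTER_CUBIC)
w=cv2.imread("pics/w10.png")
out=np.vstack([cv2.resize(w,(480,300)),cv2.resize(im[160:285,220:420],(480,300),interpolation=cv2.INTER_CUBIC)])
cv2.imwrite("pics/fin.png",out)
E
```

```text
yawH 1.934 finger rel pivot (radial,tang) mm [ 69.5 -83.5] z 231.3 F tool [-0.5 -0.3  0.9] t 23.05
t 23.05 H mm [196.1 108.7] z 231.3 yaw 1.794 F tool [-0.5 -0.3  0.9] tilt [ 0.     0.002 -1.   ]
```

View pics/fin.png

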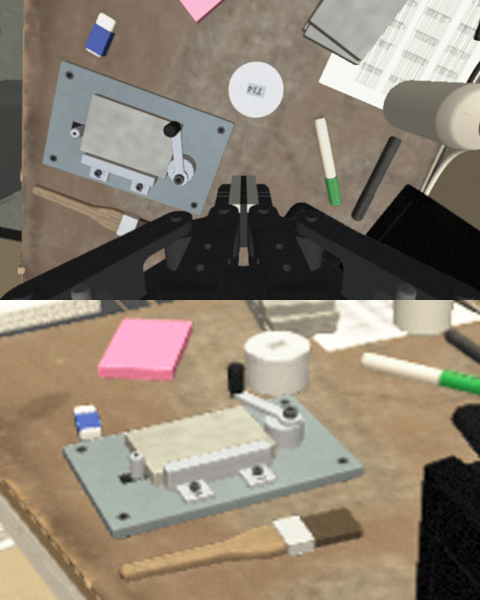

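The last view shows the tile against the fence and peg, the cam lever swung over the far edge, and the brush, tin and eraser undisturbed. One numeric check before handing in.

```bash
python3 - <<'E'
from h import *
c=np.load("w10c.npy",allow_pickle=True).item()
g=cv2.cvtColor(cv2.imread("pics/w10.png"),cv2.COLOR_BGR2GRAY)
p=cv2.cornerSubPix(g,np.float32([[126,126],[108,207],[83,81],[312,166]]).reshape(-1,1,2),(6,6),(-1,-1),(3,50,.01))[:,0]
T=toH(onz(c,p[:2],.030));P=toH(onz(c,p[2:],.016));print(p.round(1),T.round(1),P.round(1))
d=T[0]-T[1];e=P[1]-P[0];print("near edge yaw",np.arctan2(d[1],d[0])-np.pi/2,"plate left edge yaw",np.arctan2(e[1],e[0]))
# strong-gradient line fit along tile's left edge between NL and ~75 mm
A=proj(c,[*(np.r_[h0[:2]+Rh@(np.array([x,77.])/1e3),.030] for x in np.arange(12,75,3))])
n=(A[-1]-A[0])/np.linalg.norm(A[-1]-A[0]);n=np.array([-n[1],n[0]]);G=cv2.GaussianBlur(g,(0,0),1).astype(float)
pts=[]
for a in A:
    o=np.arange(-5,5.01,.25);S=a+o[:,None]*n
    v=cv2.remap(G.astype(np.float32),np.float32(S[:,:1]),np.float32(S[:,1:]),cv2.INTER_LINEAR)[:,0];pts.append(S[np.argmax(abs(np.gradient(v)))])
E_=toH(onz(c,pts,.030));k=np.polyfit(E_[:,0],E_[:,1],1);print("left edge slope",k.round(4),"resid",np.std(E_[:,1]-np.polyval(k,E_[:,0])).round(2))
E
```

```text
[[124.1 125.4]
 [111.2 203.7]
 [ 82.4  80.4]
 [311.7 164.5]] [[ 3.5 77.9]
 [ 8.  -4.3]] [[-50.5 102.1]
 [185.3 103.2]]
near edge yaw 0.05505286299751089 plate left edge yaw 0.004699260262748336
left edge slope [1.60000e-03 7.78188e+01] resid 0.2
```

```bash
python3 -c "
from workcell import bot
print(bot.finish_job())"
```

```text
the job is handed in; nothing more can be done
None
```

The tile is home against the fence and peg, the cam clamp is snug, and I handed the job in at about 23 s of the 64 s allowed. No verdict was reported.

**What I did**
- I turned the tile by pushing its far-left side with the shut fingers. Then I pressed that side at the middle, far end and near end with about 6–9 N.
- I swung the lever counter-clockwise. The cam met the tile at about joint value 1.65–1.7. I tightened until the tangential force at the knob was about 6.9 N (about 8 N counting the sideways part), then backed off and lifted clear.

**Last checks**
- **Fence:** near and far presses stopped stiffly at the same line, within 0.3 mm. After clamping, the tile's free edge read 1.6 mrad and the plate edge 4.7 mrad, so the tile is square within about 3 mrad.
- **Peg:** before clamping, the tile's near edge measured 2.4 mm and the peg face 2.2 mm, so it was touching within measuring error.
- **Surroundings:** the final picture shows the brush, tin and eraser undisturbed, with the robot clear of everything.

**What disagreed**
- **Finger riding up:** once the finger's step rode up onto the tile's top edge with about 6 N upward. I saw the tile had not moved, lifted off, and pressed again lower down.
- **Bad corner reading:** the final reading of the near edge's angle (0.055 rad) came from a mislocated corner. I discarded it because it contradicted the edge-line fit.

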